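Stow the spice jars and latch the pull-out rack for the drive

TASK

Get the spice rack ready for the road. Fill the drawn-out rack from the back: stand the red-capped jar in its rear well, then the yellow-capped jar in the front well, and then push the rack fully home until its roller catch snaps in and holds it shut. Do not knock or shift the white-capped herb jar, the kitchen timer and the cup that stand to the left.

Things in the scene. Friction and masses are not known exactly. Their poses are not given: they have to be found in the camera images.
- rack_tray (a joint): how far the rack's tray is pushed in: 0 = fully drawn out towards the robot (the start), 0.152 m = fully home. Runner friction 1 to 2 N. From about 0.138 to 0.146 m a sprung double-roller catch inside the housing resists with up to 9 N; past about 0.148 m it draws the tray on to 0.152 and holds it there.
- rack: fixed light-wood housing of the spice rack on the worktop, open towards the robot, 169 deep (x) x 112 wide (y) x 146 mm high; its origin is on the worktop below the middle of the open front edge; its x axis points into the housing (the direction in which the tray is pushed home), z up. It stands turned by up to 13 degrees.
- rack_push (a point): middle of the outer (robot-side) face of the tray's light-wood front panel, 88 mm above the worktop; axes as the rack's (push along +x). Panel 112 wide, 12 thick, upper edge 104 mm above the worktop. A dark bar handle sticks out 26 mm at 45 mm height. Pushing above the handle, at this height, keeps the gripper's body clear of the jars' caps.
- well_rear (a point): centre of the floor of the rear round well in the grey tray, 18 mm above the worktop; axes as the rack's. Both wells are 50 mm across, 28 deep (mouth 46 mm above the worktop), 56 apart along x. Tray fully out: 55 mm in front of the housing. A steel wire gallery runs 34 mm either side of the centre line, its top 64 mm above the worktop.
- well_front (a point): centre of the floor of the front well, 18 mm above the worktop, 56 mm nearer the front panel than the rear well; same size
- jar_red: round spice jar with red cap and brown label, 45 mm across, 106 high, 0.11 kg; origin at the centre of its underside, z up. Stands loose on the worktop, to the left or to the right of the rack.
- jar_yellow: round spice jar with yellow (ochre) cap, 42 mm across, 106 high, 0.11 kg; origin at the centre of its underside, z up. Stands loose on the worktop, on the other side of the rack.
- herb_jar: squarish spice jar with white cap and green leaves on its label, 47 x 47, 98 mm high, standing to the left of the rack; bystander; origin at the centre of its underside
- timer: cream kitchen timer with red grip, 62 mm across, 56 high, standing on the left; bystander; origin at the centre of its underside
- cup: white tapered cup, 95 mm across at the rim, 128 high, standing at the back left; bystander; origin at the centre of its underside

How it is judged:
On the way, in this order (a step that is already met when the one before it is completed fails the run):
1. the red-capped jar stands in the rear well of the drawn-out rack, let go (horizontal distance between jar_red and well_rear below 0.008 m and z of jar_red in the frame of well_rear below 0.004 m and angle between jar_red's own z axis and vertical below 0.2 rad and contact force between the fingers and jar_red below 0.1 N and value of joint rack_tray below 0.08 m), for 0.2 s.
2. the yellow-capped jar stands in the front well of the drawn-out rack, let go (horizontal distance between jar_yellow and well_front below 0.008 m and z of jar_yellow in the frame of well_front below 0.004 m and angle between jar_yellow's own z axis and vertical below 0.2 rad and contact force between the fingers and jar_yellow below 0.1 N and value of joint rack_tray below 0.08 m), for 0.2 s.
3. the rack is pushed home and its catch has snapped in (value of joint rack_tray above 0.149 m), for 0.2 s.
At the end, for the whole second after the job is handed in: The rack is fully home with its catch engaged (within 3 mm of its end); the red-capped jar stands at rest in the rear well and the yellow-capped jar in the front well, each within 8 mm of the centre, at most 4 mm above the floor, tilted under 0.2 rad (value of joint rack_tray above 0.149 m and horizontal distance between jar_red and well_rear below 0.008 m and z of jar_red in the frame of well_rear below 0.004 m and angle between each of jar_red, jar_yellow's own z axis and vertical below 0.2 rad and horizontal distance between jar_yellow and well_front below 0.008 m and z of jar_yellow in the frame of well_front below 0.004 m and linear speed of each of jar_red, jar_yellow below 0.02 m/s); the robot touches nothing.
It fails at once if the herb jar, the timer or the cup is shifted by more than 30 mm (distance of any of herb_jar, timer, cup from where it was at the start of the episode above 0.03 m).
It also fails if it takes over 72 s, if anything falls off the work surface, if the arm or the gripper's body presses on something with over 40 N, if the wrist force passes 120 N, or if a joint passes its speed limit or range.

ROBOT

A 6-joint arm with a two-finger parallel gripper is mounted at the origin on a cart in front of the work surface, level with it; the furniture and walls round the work are solid. World frame = base frame: x ahead of the robot, y to its left, z up, the work surface at z = 0. Lengths are in m, angles in rad, forces in N, time in s.
With the tool pointing down it reaches from about 0.35 to 0.975 m from the base axis. Payload 4.9 kg.
Tool frame: the origin (TCP) lies midway between the tips of the shut fingers; the grasp point (between the pads) lies 19 mm behind it; z points along the fingers, y is the line along which they close (so a half turn about z gives the same grasp; the last joint's range is limited). The gripper opens to 85 mm and grips with 20 to 120 N. Pads are 22 mm wide; open, the fingers measure 114 mm over their backs; the gripper's body (76 mm by 85 mm) begins 54 mm behind the grasp point. The pads swing forward as they close: fully open they stand 13 mm farther back than shut.
Start: joints at [1.142, 0.053, 1.613, -0, 1.476, -0.119], TCP at [0.191, 0.595, 0.231] pointing down, gripper open.
Joint ranges: [-3.01, 3.01], [-1.01, 2.22], [0.06, 2.58], [-1.02, 4.17], [0.09, 2.62], [-3.14, 3.14]. Speed limits (rad/s): [2.57, 2.57, 3.14, 3.14, 3.14, 3.14].

INTERFACE

Orientations are given as a unit quaternion [w, x, y, z].
In Python, from plant import manip gives the robot as it stands.
- The arm moves only by the shell command python3 shift.py FILE, which reads ROWS from the file FILE. ROWS is a JSON object whose key "plan" holds a list of rows, 1 to 5 of them, each of 7 numbers: the opening from 0.0 (shut) to 1.0 (fully open), then dx, dy, dz in parts of the range, where 1.0 means 0.6 m, then a rotation vector rx, ry, rz in normalised numbers (1 is 2 rad); each row shifts and turns the commanded pose from where the row before left it, along the tool's axes as they then stand; what a row does not reach is not made up. A row lasts 1/8 s, in which the tool goes at most 0.0625 m and 0.188 rad, less where a joint would pass 70% of its speed; a pose out of reach is approached as far as the arm can. The fingers move at their own pace and stop on an object; the grip force is fixed at half the most. Time passes only in rows, so rows that do not move let the fingers close. It prints the time, the measured TCP pose, the force, the opening and the grip force at its end. Input that does not fit is refused with a message, and nothing moves.
- manip.state(): the state, without advancing time (a new reading comes with each control period).
- manip.grab_frame(name): name is "scene" or "top"; returns the picture (400x640x3 uint8, red, green, blue); there is no depth.
- manip.camera_params(name): a dict with "intrinsics" (3x3 intrinsics, pixels), "k1" (the pictures are not rectified: a ray, as slopes to the right and down, at radius r is drawn at 1 + k1 r^2 times it, then the intrinsics apply), "xyz" and "orientation" of the camera in the world. Camera axes: x right, y down, z forward; pixel columns grow to the right and rows downward; lengths in m; the calibration is good to about 2 mm. A picture is of the moment at which its call begins. camera_params takes no time and is no camera call.
- manip.job_done(): hands the job in; it is judged then, once.
The state is a dict: "time": time; "joint_pos": joint angles; "joint_vel": joint speeds; "joint_efforts": joint torques, N m; "tool_pos": TCP position; "tool_rot": TCP orientation; "contact_force": force on the tool from outside, world axes, zero at the start; "ft_torque": the same for the moment, N m; "gripper_width": opening from 0.0 (shut) to 1.0 (fully open); "grasp_force": force on a finger pad.
Only numpy, scipy, OpenCV 4.12 (cv2) and the standard library are available. Lean on these libraries where they do the work, as an engineer would, in place of code of your own. Each camera call takes 0.05 s, during which the arm holds its last target. There are 200 camera calls.

## Working session

There is one attempt and no reset: what is moved stays moved. The work goes in short steps, Python scripts to look and compute and a shell command to move; the robot and the scene stay as the last step left them, time stands still between calls to the robot, and variables do not carry over. Pictures are saved under pics/ and viewed, at most 13 in all, crops included, and the job is handed in when it is done.

```bash
ls; mkdir -p pics
python3 - <<'E'
from plant import manip
import cv2,json
for n in("scene","top"):
    p=manip.camera_params(n);print(n,p)
    cv2.imwrite(f"pics/{n}0.png",manip.grab_frame(n)[:,:,::-1])
s=manip.state();print(s)
E
```

```text
pics
plant.py
shift.py
scene {'intrinsics': array([[393.4022506 ,   0.        , 315.92782908],
       [  0.        , 393.4022506 , 200.04696791],
       [  0.        ,   0.        ,   1.        ]]), 'k1': -0.06666265662014857, 'xyz': array([-0.08858734, -0.55987619,  0.92648532]), 'orientation': array([-0.36100895,  0.83270881, -0.38942708,  0.15689207])}
top {'intrinsics': array([[466.06167192,   0.        , 326.80124561],
       [  0.        , 466.06167192, 197.69225076],
       [  0.        ,   0.        ,   1.        ]]), 'k1': -0.01828367295513725, 'xyz': array([-0.22415597, -0.25015551,  1.12290951]), 'orientation': array([-0.26481204,  0.77089159, -0.54675324,  0.19147226])}
{'time': 0.1, 'joint_pos': array([ 1.14198960e+00,  5.33260739e-02,  1.61416450e+00,  2.86032369e-05,
        1.47601665e+00, -1.19003842e-01]), 'joint_vel': array([ 0.00108801,  0.00084242, -0.00336722,  0.00037827,  0.00312156,
       -0.00127122]), 'joint_efforts': array([ 5.35893651e-04, -3.94903314e+01, -3.71363461e+01, -1.01285061e-04,
        3.99076205e-03,  4.21439336e-05]), 'tool_pos': array([0.19029959, 0.59472514, 0.23015946]), 'tool_rot': array([-2.72644375e-04,  1.54284005e-01,  9.88026077e-01, -9.17747968e-04]), 'contact_force': array([ 1.45251022,  0.09246536, -0.48047068]), 'ft_torque': array([-0.02023644, -0.00629456, -0.02192276]), 'grasp_force': 0.0, 'gripper_width': 0.9998541842071955}
```

View pics/scene0.png

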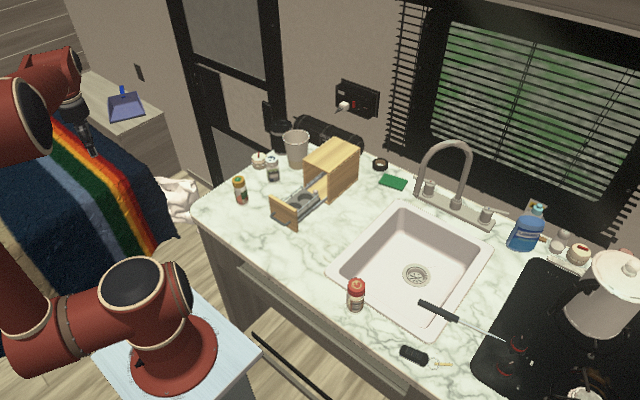

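View pics/top0.png

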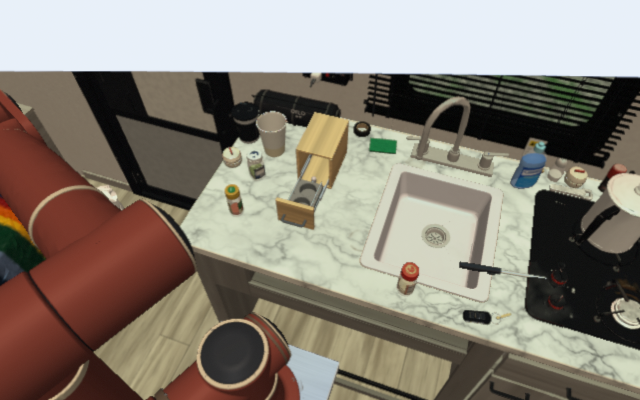

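The scene picture shows the rack at about (315,185), the yellow jar left of it at (240,190), and the red jar by the sink at (356,294). In the top picture they are at (315,165), (234,198) and (409,277).

Run:
```python
import cv2,numpy as np
s=cv2.imread("pics/scene0.png");t=cv2.imread("pics/top0.png")
def crop(im,x,y,w,h,f):
    c=cv2.resize(im[y:y+h,x:x+w],None,fx=f,fy=f,interpolation=cv2.INTER_CUBIC)
    for i in range(0,w,10):
        cv2.line(c,(i*f,0),(i*f,6 if i%50 else 14),(0,0,255),1)
        if i%20==0: cv2.putText(c,str(x+i),(i*f,24),0,.4,(0,0,255),1)
    for j in range(0,h,10):
        cv2.line(c,(0,j*f),(6,j*f),(0,0,255),1)
        if j%20==0: cv2.putText(c,str(y+j),(8,j*f+4),0,.4,(0,0,255),1)
    return c
cv2.imwrite("pics/c1.png",crop(s,220,130,145,105,5))
cv2.imwrite("pics/c2.png",crop(t,210,110,145,120,5))
cv2.imwrite("pics/c3.png",np.hstack([crop(s,330,265,50,60,8),crop(t,385,250,50,60,8)]))
```

```text
(no output)
```

View pics/c1.png

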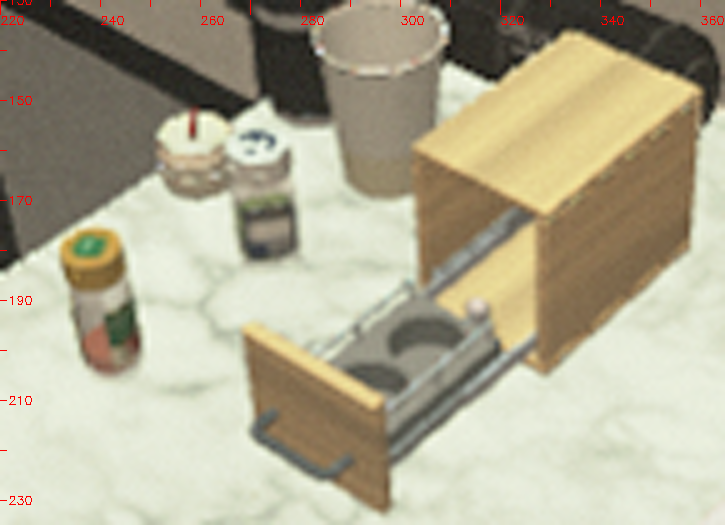

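View pics/c2.png

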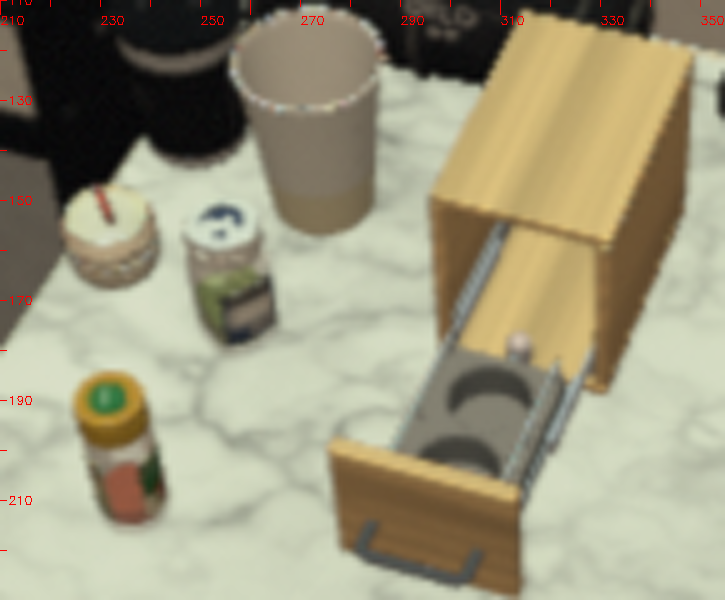

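View pics/c3.png

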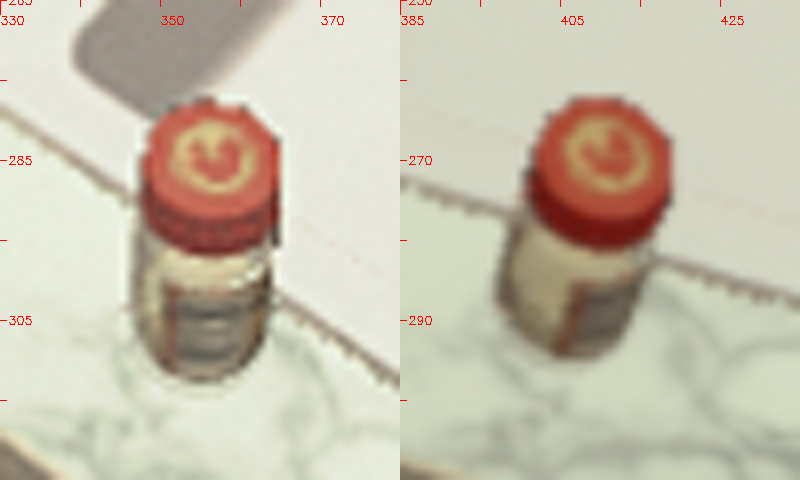

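c1 and c2 show the housing's top corners (scene 302.6,159.4 / 328.2,172.8; top 296.4,149.2 / 331.8,158.6), the rear well mouth (scene 305.4,198; top 308.2,188.2) and the yellow cap (238.2,179; 232,189.4). c3 shows the red cap at scene (356.5,284.7) and top (410.5,269.6).

```bash
cat > h.py <<'E'
import numpy as np,cv2
from plant import manip
from scipy.spatial.transform import Rotation as R
from scipy.optimize import least_squares
P={n:manip.camera_params(n) for n in("scene","top")}
rot=lambda q:R.from_quat(np.roll(q,-1))
def proj(n,X):
    p=P[n];c=rot(p["orientation"]).inv().apply(np.atleast_2d(X)-p["xyz"])
    s=c[:,:2]/c[:,2:];s=s*(1+p["k1"]*(s**2).sum(1,keepdims=True))
    K=p["intrinsics"];return s*[K[0,0],K[1,1]]+K[:2,2]
def atz(n,uv,z):
    p=P[n];K=p["intrinsics"]
    s=cv2.undistortPoints(np.float64([[uv]]),K,np.array([p["k1"],0,0,0]))[0,0]
    d=rot(p["orientation"]).apply([*s,1]);return p["xyz"]+d*(z-p["xyz"][2])/d[2]
def tool(goal,yaw=None):
    "world shift to goal in tool axes"
    s=manip.state();q=rot(s["tool_rot"]);return q.inv().apply(np.array(goal)-s["tool_pos"]),s["tool_pos"],q.as_matrix()
E
python3 - <<'E'
from h import *
for nm,z,a,b in [("yellow",.106,(238.2,179),(232,189.4)),("red",.106,(356.5,284.7),(410.5,269.6)),("herb",.098,(271.4,159.2),(254.4,155)),("cup",.128,(296.2,137),(271.4,121.6)),("timertop",.05,(258.6,157),(232,152)),("well_r",.046,(305.4,198),(308.2,188.2))]:
    print(nm,atz("scene",a,z).round(4),atz("top",b,z).round(4))
obs={"scene":[(302.6,159.4),(328.2,172.8),(360,148.2),(334.4,136),(329,204.8),(269.4,196.6),(296.6,212.2),(305.4,198)],
"top":[(296.4,149.2),(331.8,158.6),(348.6,121),(314.4,112),(330.8,188.2),(276.2,200.4),(313.8,210),(308.2,188.2)]}
def pts(v):
    x,y,a,d,w=v
    L=np.array([(0,.056,.146),(0,-.056,.146),(.169,-.056,.146),(.169,.056,.146),(0,-.056,0),(-d,.056,.104),(-d,-.056,.104),(-w,0,.046)])
    return np.c_[L[:,0]*np.cos(a)-L[:,1]*np.sin(a)+x,L[:,0]*np.sin(a)+L[:,1]*np.cos(a)+y,L[:,2]]
f=lambda v:np.concatenate([(proj(n,pts(v))-obs[n]).ravel() for n in obs])
r=least_squares(f,[.6,.3,0,.15,.055]);print(r.x.round(4));print(r.fun.reshape(2,8,2).round(1).tolist())
x,y,a,d,w=r.x
for k,l in(("wr",w),("wr55",.055),("wf",.111),("push",d)):print(k,(x-l*np.cos(a)).round(4),(y-l*np.sin(a)).round(4))
E
```

```text
yellow [0.4728 0.2682 0.106 ] [0.4712 0.2682 0.106 ]
red [ 0.389 -0.264  0.106] [ 0.387  -0.2632  0.106 ]
herb [0.621  0.2661 0.098 ] [0.6197 0.2684 0.098 ]
cup [0.7418 0.2586 0.128 ] [0.7427 0.2632 0.128 ]
timertop [0.6419 0.3602 0.05  ] [0.6475 0.3651 0.05  ]
well_r [0.5892 0.0842 0.046 ] [0.5922 0.0864 0.046 ]
[0.6428 0.0851 0.0228 0.1618 0.0524]
[[[-0.8, -0.2], [1.0, 0.0], [0.1, -1.0], [-1.0, -0.4], [0.1, 1.6], [-1.2, -0.9], [-1.0, -0.5], [0.3, -0.2]], [[-0.7, -0.1], [0.7, -0.7], [0.4, -1.4], [0.1, -0.1], [1.0, 1.9], [-0.1, -0.6], [0.6, -0.1], [0.6, 0.6]]]
wr 0.5905 0.0839
wr55 0.5878 0.0839
wf 0.5319 0.0826
push 0.481 0.0814
```

The rows are not in the units I measure in: shifts go in shares of 0.6 m and turns go in shares of 2 rad. I convert before sending: -0.05 m / 0.6 = -0.0833, -0.028 m / 0.6 = -0.0467, -0.167 rad / 2 = -0.0835.

```bash
echo '{"plan":[[1, 0, 0, 0, 0, 0, -0.0835], [1, 0, 0, 0, 0, 0, -0.0835], [1, -0.0467, -0.0833, 0, 0, 0, 0], [1, -0.0467, -0.0833, 0, 0, 0, 0], [1, -0.0467, -0.0833, 0, 0, 0, 0]]}' > mv.in && python3 shift.py mv.in; echo '{"plan":[[1, -0.0467, -0.0833, 0, 0, 0, 0], [1, -0.0467, -0.0833, 0, 0, 0, 0], [1, -0.0467, -0.0833, 0, 0, 0, 0], [1, -0.0467, -0.0833, 0, 0, 0, 0], [1, -0.0467, -0.0833, 0, 0, 0, 0]]}' > mv.in && python3 shift.py mv.in
python3 - <<'E'
from h import *
print(tool([.388,-.2636,.062]))
E
```

```text
time: 0.72
tool_pos: [0.2785, 0.4457, 0.2307]
tool_rot: [-0.0, -0.013, 1.0, -0.0]
contact_force: [0.2, 0.9, 0.2]
gripper_width: 0.999
grasp_force: 0.0
time: 1.35
tool_pos: [0.4245, 0.199, 0.231]
tool_rot: [-0.0, -0.012, 1.0, 0.0]
contact_force: [0.7, 0.5, 0.6]
gripper_width: 1.003
grasp_force: 0.0
(array([ 0.04774669, -0.46159112,  0.16894716]), array([0.42452708, 0.19900523, 0.23097168]), array([[-9.99704841e-01, -2.42946067e-02, -5.12385722e-05],
       [-2.42946096e-02,  9.99704841e-01,  5.70368628e-05],
       [ 4.98377605e-05,  5.82648490e-05, -9.99999997e-01]]))
```

In the tool's units: -0.051 m / 0.6 = -0.085, 0.005 m / 0.6 = 0.0083.

```bash
echo '{"plan":[[1, 0.0083, -0.085, 0, 0, 0, 0], [1, 0.0083, -0.085, 0, 0, 0, 0], [1, 0.0083, -0.085, 0, 0, 0, 0], [1, 0.0083, -0.085, 0, 0, 0, 0], [1, 0.0083, -0.085, 0, 0, 0, 0]]}' > mv.in && python3 shift.py mv.in; echo '{"plan":[[1, 0.0083, -0.085, 0.0167, 0, 0, 0], [1, 0.0083, -0.085, 0.0167, 0, 0, 0], [1, 0.0083, -0.085, 0.0167, 0, 0, 0], [1, 0.0083, -0.0833, 0.0167, 0, 0, 0], [1, 0, 0, 0, 0, 0, 0]]}' > mv.in && python3 shift.py mv.in
python3 - <<'E'
from h import *
print(tool([.388,-.2636,.062])[:2])
cv2.imwrite("pics/a.png",manip.grab_frame("scene")[240:360,290:430,::-1].repeat(4,0).repeat(4,1))
E
```

```text
time: 1.98
tool_pos: [0.4047, -0.0562, 0.231]
tool_rot: [0.0, -0.012, 1.0, 0.0]
contact_force: [0.5, -0.6, -0.6]
gripper_width: 1.0
grasp_force: 0.0
time: 2.6
tool_pos: [0.3889, -0.2602, 0.1898]
tool_rot: [-0.001, -0.01, 1.0, 0.001]
contact_force: [-0.9, 0.2, -0.2]
gripper_width: 1.0
grasp_force: 0.0
(array([ 0.00069477, -0.00365256,  0.1277688 ]), array([ 0.38893593, -0.26016086,  0.18977318]))
```

View pics/a.png

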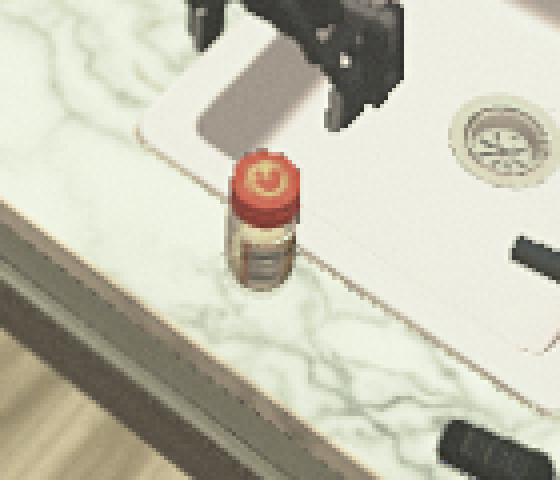

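The open fingertips at crop (205,50) and (335,130) straddle the red cap at (265,185), so the way down is clear.

In the tool's units: 0.045 m / 0.6 = 0.075, 0.038 m / 0.6 = 0.0633.

```bash
echo '{"plan":[[1, 0.0017, -0.0067, 0.075, 0, 0, 0], [1, 0, 0, 0.075, 0, 0, 0], [1, 0, 0, 0.0633, 0, 0, 0], [1, 0, 0, 0, 0, 0, 0]]}' > mv.in && python3 shift.py mv.in; echo '{"plan":[[0, 0, 0, 0, 0, 0, 0], [0, 0, 0, 0, 0, 0, 0], [0, 0, 0, 0, 0, 0, 0], [0, 0, 0, 0, 0, 0, 0], [0, 0, 0, 0, 0, 0, 0]]}' > mv.in && python3 shift.py mv.in; echo '{"plan":[[0, 0, 0, -0.0333, 0, 0, 0], [0, 0, 0, -0.0667, 0, 0, 0], [0, 0, 0, -0.0667, 0, 0, 0], [0, 0, 0, -0.0667, 0, 0, 0], [0, 0, 0, 0, 0, 0, 0]]}' > mv.in && python3 shift.py mv.in
```

```text
time: 3.15
tool_pos: [0.3874, -0.2591, 0.0602]
tool_rot: [-0.003, -0.013, 1.0, 0.003]
contact_force: [-0.0, 0.5, 0.2]
gripper_width: 0.997
grasp_force: 0.0
time: 3.78
tool_pos: [0.3907, -0.2631, 0.0658]
tool_rot: [0.002, -0.012, 1.0, -0.001]
contact_force: [0.5, 2.2, 7.3]
gripper_width: 0.51
grasp_force: 60.3
time: 4.4
tool_pos: [0.3911, -0.2639, 0.208]
tool_rot: [0.003, -0.012, 1.0, -0.003]
contact_force: [1.1, 0.2, -1.4]
gripper_width: 0.505
grasp_force: 61.0
```

In the tool's units: 0.043 m / 0.6 = 0.0717, -0.026 m / 0.6 = -0.0433.

```bash
echo '{"plan":[[0, -0.0433, 0.0717, 0, 0, 0, 0], [0, -0.0433, 0.0717, 0, 0, 0, 0], [0, -0.0433, 0.0717, 0, 0, 0, 0], [0, -0.0433, 0.0717, 0, 0, 0, 0], [0, -0.0433, 0.0717, 0, 0, 0, 0]]}' > mv.in && python3 shift.py mv.in; echo '{"plan":[[0, -0.0433, 0.0717, 0, 0, 0, 0], [0, -0.0433, 0.0717, 0, 0, 0, 0], [0, -0.0433, 0.0717, 0, 0, 0, 0], [0, 0, 0, 0.1, 0, 0, 0], [0, 0, 0, 0, 0, 0, 0]]}' > mv.in && python3 shift.py mv.in;  cat > look.py <<'E'
import sys;from h import *
print(manip.state()["tool_pos"].round(4),manip.state()["tool_rot"].round(4))
o=[]
for n,x,y in(("scene",270,150),("top",270,140)):
    im=manip.grab_frame(n)[:,:,::-1];cv2.imwrite(f"pics/{n}_{sys.argv[1]}.png",im)
    c=cv2.resize(im[y:y+75,x:x+65],None,fx=6,fy=6,interpolation=cv2.INTER_CUBIC)
    for i in range(0,75,5):
        cv2.line(c,(0,i*6),(5,i*6),(0,0,255),1);cv2.line(c,(i*6,0),(i*6,5),(0,0,255),1)
        if i%10==0:cv2.putText(c,str(y+i),(7,i*6+4),0,.35,(0,0,255),1);cv2.putText(c,str(x+i),(i*6,15),0,.35,(0,0,255),1)
    o.append(c)
cv2.imwrite(f"pics/l_{sys.argv[1]}.png",np.hstack(o))
E
python3 look.py 1
```

```text
time: 5.03
tool_pos: [0.5139, -0.0425, 0.2016]
tool_rot: [-0.001, -0.012, 1.0, 0.0]
contact_force: [1.0, -1.4, -0.8]
gripper_width: 0.512
grasp_force: 61.2
time: 5.65
tool_pos: [0.5837, 0.0871, 0.1356]
tool_rot: [-0.007, -0.013, 1.0, -0.0]
contact_force: [-0.5, -0.1, -1.2]
gripper_width: 0.507
grasp_force: 61.3
[0.5837 0.0871 0.1356] [-7.400e-03 -1.250e-02  9.999e-01 -2.000e-04]
```

View pics/l_1.png

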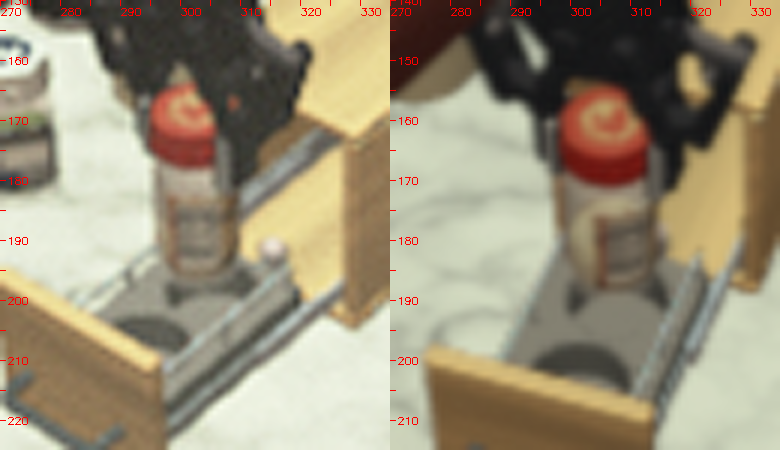

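```bash
cat > circ.py <<'E'
from h import *
th=np.linspace(0,2*np.pi,180)
def ext(n,c,z,r):
    q=proj(n,np.c_[c[0]+r*np.cos(th),c[1]+r*np.sin(th),0*th+z]);return dict(l=q[:,0].min(),r=q[:,0].max(),t=q[:,1].min(),b=q[:,1].max())
def fit(name,z,r,obs,x0,freez=0):
    f=lambda v:[ext(n,v,v[2] if freez else z,r)[k]-u for n,d in obs.items() for k,u in d.items()]
    s=least_squares(f,[*x0,z] if freez else x0);print(name,s.x.round(4),s.fun.round(1))
E
python3 - <<'E'
from circ import *
R_={"scene":dict(l=297.4,r=313.2,t=193.4),"top":dict(l=299.4,r=317,t=183.2)}
F_={"scene":dict(l=287.5,r=301.3,t=202.7),"top":dict(l=293.7,r=310.3,t=197.2)}
J={"scene":dict(l=295.8,r=309.7,b=196.2),"top":dict(l=299.2,r=314.2,b=188.3)}
for n in("scene","top"):
  fit("wr",.046,.025,{n:R_[n]},[.59,.084]);fit("wf",.046,.025,{n:F_[n]},[.53,.084]);fit("jar",.07,.0225,{n:J[n]},[.58,.087])
fit("wr",.046,.025,R_,[.59,.084]);fit("wf",.046,.025,F_,[.53,.084]);fit("jar",.07,.0225,J,[.58,.087],1)
print(manip.state()["tool_pos"],manip.state()["joint_vel"].round(3))
E
```

```text
wr [0.5868 0.0825] [ 0.2 -0.2  0. ]
wf [0.5319 0.0803] [-1.  1. -0.]
jar [0.5884 0.0938] [-0.  0. -0.]
wr [0.5869 0.0845] [ 0.4 -0.4  0. ]
wf [0.5308 0.0826] [-0.3  0.3 -0. ]
jar [0.5932 0.0909] [-0.1  0.1 -0. ]
wr [0.5872 0.0839] [ 0.  -0.5 -0.2  0.6 -0.2 -0. ]
wf [0.5318 0.0819] [-1.3  0.6 -0.2  0.   0.7 -0.2]
jar [0.5825 0.0869 0.0811] [ 0.1  0.3 -0.6 -0.3  0.1  0.6]
[0.58801429 0.08640875 0.14236798] [-0.009 -0.037 -0.053 -0.    -0.007  0.   ]
```

Jar base in l_1 is at about scene (302.8,196), top (306.7,188). It hangs above the rear well, slightly off its centre. I'll let it settle and re-check.

```bash
for i in 1 2 ; do echo '{"plan":[[0, 0, 0, 0, 0, 0, 0], [0, 0, 0, 0, 0, 0, 0]]}' > mv.in && python3 shift.py mv.in | head -3; done
python3 - <<'E'
from h import *
print(np.array([manip.state()["tool_pos"] for i in range(3)]).round(4))
print(tool([.5905,.0838,.142]))
E
```

```text
time: 6.0
tool_pos: [0.5902, 0.0863, 0.1458]
tool_rot: [0.002, -0.012, 1.0, 0.0]
time: 6.25
tool_pos: [0.5892, 0.0866, 0.1439]
tool_rot: [0.0, -0.012, 1.0, -0.0]
[[0.5892 0.0866 0.1439]
 [0.5892 0.0866 0.1439]
 [0.5892 0.0866 0.1439]]
(array([-0.00125731, -0.00282957,  0.0019215 ]), array([0.58917342, 0.08659861, 0.14392027]), array([[-9.99711713e-01, -2.39931944e-02,  9.03664757e-04],
       [-2.39932152e-02,  9.99712121e-01, -1.21587214e-05],
       [-9.03112885e-04, -3.38370392e-05, -9.99999592e-01]]))
```

In the tool's units: -0.003 m / 0.6 = -0.005, -0.001 m / 0.6 = -0.0017.

```bash
echo '{"plan":[[0, -0.0017, -0.005, 0, 0, 0, 0], [0, 0, 0, 0, 0, 0, 0], [0, 0, 0, 0, 0, 0, 0], [0, 0, 0, 0, 0, 0, 0], [0, 0, 0, 0, 0, 0, 0]]}' > mv.in && python3 shift.py mv.in|head -3;  python3 look.py 2
python3 - <<'E'
from circ import *
for n in("scene","top"):
    im=cv2.imread(f"pics/{n}_2.png");h=cv2.cvtColor(im[140:215,270:335],cv2.COLOR_BGR2HSV)
    m=(((h[...,0]<6)|(h[...,0]>174))&(h[...,1]>110)&(h[...,2]>90)).astype(np.uint8)
    k,l,st,c=cv2.connectedComponentsWithStats(m);i=1+st[1:,4].argmax();x,y,w,hh,a=st[i]
    print(n,"red l,r,t,b",270+x,270+x+w-1,140+y,140+y+hh-1,a)
E
```

```text
time: 6.88
tool_pos: [0.59, 0.0838, 0.1433]
tool_rot: [-0.0, -0.012, 1.0, 0.0]
[0.59   0.0838 0.1433] [-0.     -0.0121  0.9999  0.    ]
scene red l,r,t,b 297 307 162 174 71
top red l,r,t,b 300 314 155 168 99
```

View pics/l_2.png

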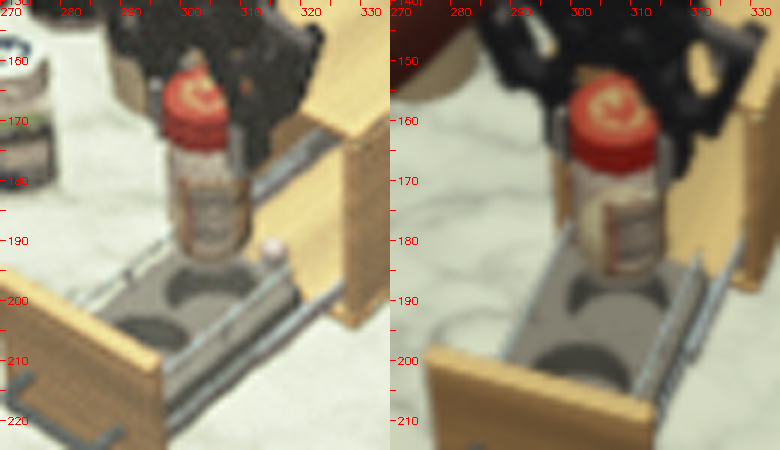

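l_2 shows the jar base at scene x 298–311.6, bottom 194, and top x 300.2–315.7, bottom 186.5. The well spans scene 297.5–312.8 and top 299.5–316.7.

Run:
```python
from circ import *
J={"scene":dict(l=298,r=311.6,b=194),"top":dict(l=300.2,r=315.7,b=186.5)}
C={"scene":dict(l=297.3,t=161.7),"top":dict(l=299.8,r=314.8,t=152)}
W={"scene":dict(l=297.5,r=312.8,t=193.4),"top":dict(l=299.5,r=316.7,t=183.2)}
for n in J:
  fit("jar"+n,.0785,.0225,{n:J[n]},[.58,.087])
fit("jar",.0785,.0225,J,[.58,.087]);fit("jarz",.0785,.0225,J,[.58,.087],1)
fit("cap",.1845,.0225,C,[.58,.087]);fit("capz",.1845,.0225,C,[.58,.087],1);fit("w",.046,.025,W,[.58,.087])
```

```text
jarscene [0.5937 0.0891] [-0.2  0.2 -0. ]
jartop [0.5943 0.0871] [ 0.1 -0.1  0. ]
jar [0.5937 0.0878] [ 0.1  0.5  0.2 -0.2 -0.4  0.1]
jarz [0.5901 0.0855 0.0836] [-0.2  0.3 -0.1  0.  -0.1  0.1]
cap [0.5867 0.0817] [-1.  -0.9 -0.2  1.2  0.1]
capz [0.5977 0.0879 0.1716] [ 0.1 -0.1 -0.6  0.5  0.1]
w [0.587  0.0842] [-0.2 -0.2 -0.2  0.4 -0.   0. ]
```

In the tool's units: 0.015 m / 0.6 = 0.025, 0.01 m / 0.6 = 0.0167.

```bash
echo '{"plan":[[0, 0.002, -0.0008, 0.025, 0, 0, 0], [0, 0, 0, 0.0167, 0, 0, 0], [0, 0, 0, 0.01, 0, 0, 0], [0, 0, 0, 0, 0, 0, 0], [0, 0, 0, 0, 0, 0, 0]]}' > mv.in && python3 shift.py mv.in; echo '{"plan":[[0, 0, 0, 0.005, 0, 0, 0], [0, 0, 0, 0.0067, 0, 0, 0], [0, 0, 0, 0.0067, 0, 0, 0], [0, 0, 0, 0, 0, 0, 0], [0, 0, 0, 0, 0, 0, 0]]}' > mv.in && python3 shift.py mv.in
```

```text
time: 7.6
tool_pos: [0.589, 0.0832, 0.1125]
tool_rot: [0.0, -0.012, 1.0, -0.0]
contact_force: [0.1, 0.7, -1.1]
gripper_width: 0.504
grasp_force: 61.4
time: 8.22
tool_pos: [0.589, 0.0836, 0.101]
tool_rot: [0.0, -0.012, 1.0, 0.0]
contact_force: [2.3, 3.2, -3.3]
gripper_width: 0.504
grasp_force: 61.7
```

In the tool's units: 0.005 m / 0.6 = 0.0083, 0.003 m / 0.6 = 0.005.

```bash
echo '{"plan":[[0, 0, 0, 0.0083, 0, 0, 0], [0, 0, 0, 0.0083, 0, 0, 0], [0, 0, 0, 0.005, 0, 0, 0], [0, 0, 0, 0, 0, 0, 0], [0, 0, 0, 0, 0, 0, 0]]}' > mv.in && python3 shift.py mv.in; echo '{"plan":[[0, 0, 0, 0.0033, 0, 0, 0], [0, 0, 0, 0.0033, 0, 0, 0], [0, 0, 0, 0, 0, 0, 0], [0, 0, 0, 0, 0, 0, 0]]}' > mv.in && python3 shift.py mv.in
```

```text
time: 8.85
tool_pos: [0.5892, 0.0837, 0.0882]
tool_rot: [0.001, -0.012, 1.0, 0.001]
contact_force: [3.5, 4.1, -0.6]
gripper_width: 0.507
grasp_force: 62.0
time: 9.35
tool_pos: [0.5892, 0.0838, 0.0844]
tool_rot: [0.001, -0.012, 1.0, 0.001]
contact_force: [1.7, 4.7, 0.7]
gripper_width: 0.505
grasp_force: 62.0
```

In the tool's units: 0.001 m / 0.6 = 0.0017.

```bash
echo '{"plan":[[0, 0, 0, 0.0017, 0, 0, 0], [0, 0, 0, 0.0017, 0, 0, 0], [0, 0, 0, 0, 0, 0, 0]]}' > mv.in && python3 shift.py mv.in; echo '{"plan":[[1, 0, 0, 0, 0, 0, 0], [1, 0, 0, 0, 0, 0, 0], [1, 0, 0, 0, 0, 0, 0], [1, 0, 0, 0, 0, 0, 0]]}' > mv.in && python3 shift.py mv.in;echo '{"plan":[[1, 0, 0, -0.0333, 0, 0, 0], [1, 0, 0, -0.0833, 0, 0, 0], [1, 0, 0, -0.0833, 0, 0, 0], [1, 0, 0, 0, 0, 0, 0], [1, 0, 0, 0, 0, 0, 0]]}' > mv.in && python3 shift.py mv.in; python3 look.py 3
python3 - <<'E'
from circ import *
print(tool([.472,.2682,.23]))
im=cv2.imread("pics/top_3.png");h=cv2.cvtColor(im[140:215,270:335],cv2.COLOR_BGR2HSV)
m=(((h[...,0]<6)|(h[...,0]>174))&(h[...,1]>110)&(h[...,2]>90));y,x=np.nonzero(m);print(x.min()+270,x.max()+270,y.min()+140,y.max()+140,m.sum())
print([(n,{k:round(v,1) for k,v in ext(n,(.588,.084),.124,.0225).items()}) for n in P])
E
```

```text
time: 9.72
tool_pos: [0.5896, 0.0838, 0.0839]
tool_rot: [0.001, -0.012, 1.0, 0.0]
contact_force: [0.4, 4.8, 6.6]
gripper_width: 0.503
grasp_force: 62.5
time: 10.22
tool_pos: [0.5886, 0.0829, 0.0819]
tool_rot: [-0.0, -0.012, 1.0, -0.0]
contact_force: [0.1, 0.6, -0.5]
gripper_width: 1.001
grasp_force: 0.0
time: 10.85
tool_pos: [0.5889, 0.0832, 0.2032]
tool_rot: [0.001, -0.012, 1.0, -0.0]
contact_force: [0.2, -0.7, -2.3]
gripper_width: 0.998
grasp_force: 0.0
[0.5889 0.0832 0.2032] [ 6.000e-04 -1.210e-02  9.999e-01 -0.000e+00]
(array([ 0.11148874,  0.18776465, -0.02879743]), array([0.58792175, 0.08318263, 0.20092565]), array([[-9.99704425e-01, -2.41769800e-02, -2.55666537e-03],
       [-2.41767889e-02,  9.99707693e-01, -1.05650403e-04],
       [ 2.55847235e-03, -4.38072167e-05, -9.99996726e-01]]))
301 314 167 182 88
[('scene', {'l': np.float64(297.1), 'r': np.float64(311.4), 't': np.float64(175.4), 'b': np.float64(184.9)}), ('top', {'l': np.float64(299.9), 'r': np.float64(315.7), 't': np.float64(166.2), 'b': np.float64(178.1)})]
```

Red is seated: floor contact came at TCP z 0.084 and its cap is where predicted. Next is yellow.

In the tool's units: 0.047 m / 0.6 = 0.0783, 0.028 m / 0.6 = 0.0467.

```bash
echo '{"plan":[[1, 0, 0, -0.025, 0, 0, 0], [1, 0.0467, 0.0783, 0, 0, 0, 0], [1, 0.0467, 0.0783, 0, 0, 0, 0], [1, 0.0467, 0.0783, 0, 0, 0, 0], [1, 0.0467, 0.0783, 0, 0, 0, 0]]}' > mv.in && python3 shift.py mv.in;echo '{"plan":[[1, 0, 0, 0, 0, 0, 0], [1, 0, 0, 0, 0, 0, 0], [1, 0, 0, 0, 0, 0, 0]]}' > mv.in && python3 shift.py mv.in; python3 -c "
from h import *
print(tool([.472,.2682,.062])[:2])"
```

```text
time: 11.58
tool_pos: [0.4713, 0.2697, 0.2177]
tool_rot: [0.0, -0.012, 1.0, 0.0]
contact_force: [-0.1, 0.4, -0.3]
gripper_width: 1.002
grasp_force: 0.0
time: 11.95
tool_pos: [0.4731, 0.2674, 0.2174]
tool_rot: [-0.0, -0.011, 1.0, -0.0]
contact_force: [0.9, 0.1, 0.0]
gripper_width: 1.0
grasp_force: 0.0
(array([0.00104292, 0.00084873, 0.15534998]), array([0.47306495, 0.26743291, 0.21735026]))
```

In the tool's units: 0.05 m / 0.6 = 0.0833, 0.03 m / 0.6 = 0.05.

```bash
echo '{"plan":[[1, 0.0017, 0.0017, 0.0833, 0, 0, 0], [1, 0, 0, 0.0833, 0, 0, 0], [1, 0, 0, 0.05, 0, 0, 0], [1, 0, 0, 0.0417, 0, 0, 0], [1, 0, 0, 0, 0, 0, 0]]}' > mv.in && python3 shift.py mv.in; echo '{"plan":[[0, 0, 0, 0, 0, 0, 0], [0, 0, 0, 0, 0, 0, 0], [0, 0, 0, 0, 0, 0, 0], [0, 0, 0, 0, 0, 0, 0], [0, 0, 0, 0, 0, 0, 0]]}' > mv.in && python3 shift.py mv.in; echo '{"plan":[[0, 0, 0, -0.0333, 0, 0, 0], [0, 0, 0, -0.0833, 0, 0, 0], [0, 0, 0, -0.0833, 0, 0, 0], [0, 0, 0, -0.05, 0, 0, 0], [0, 0, 0, 0, 0, 0, 0]]}' > mv.in && python3 shift.py mv.in; python3 -c "
from h import *
print(tool([.534,.0815,.2])[:2])"
```

```text
time: 12.58
tool_pos: [0.4701, 0.2676, 0.0598]
tool_rot: [-0.003, -0.011, 1.0, -0.001]
contact_force: [-0.6, -0.3, 0.0]
gripper_width: 1.0
grasp_force: 0.0
time: 13.2
tool_pos: [0.4725, 0.2699, 0.0641]
tool_rot: [0.001, -0.012, 1.0, 0.0]
contact_force: [0.2, 0.5, 5.9]
gripper_width: 0.469
grasp_force: 60.1
time: 13.82
tool_pos: [0.4728, 0.2701, 0.2162]
tool_rot: [0.003, -0.012, 1.0, 0.001]
contact_force: [0.4, -0.4, -2.2]
gripper_width: 0.469
grasp_force: 60.8
(array([-0.05651361, -0.19005167,  0.01610854]), array([0.47279306, 0.27008438, 0.21620349]))
```

In the tool's units: -0.047 m / 0.6 = -0.0783, -0.0138 m / 0.6 = -0.023.

```bash
echo '{"plan":[[0, -0.023, -0.0783, 0, 0, 0, 0], [0, -0.023, -0.0783, 0, 0, 0, 0], [0, -0.023, -0.0783, 0, 0, 0, 0], [0, -0.023, -0.0783, 0, 0, 0, 0], [0, 0, 0, 0, 0, 0, 0]]}' > mv.in && python3 shift.py mv.in;echo '{"plan":[[0, 0, 0, 0.05, 0, 0, 0], [0, 0, 0, 0.05, 0, 0, 0], [0, 0, 0, 0, 0, 0, 0], [0, 0, 0, 0, 0, 0, 0], [0, 0, 0, 0, 0, 0, 0]]}' > mv.in && python3 shift.py mv.in; python3 look.py 4; python3 -c "
from h import *
print(tool([.5325,.0824,.09])[:2])"
```

```text
time: 14.45
tool_pos: [0.5304, 0.0801, 0.2098]
tool_rot: [-0.002, -0.01, 1.0, -0.0]
contact_force: [-0.7, -0.0, -2.1]
gripper_width: 0.469
grasp_force: 61.3
time: 15.08
tool_pos: [0.5319, 0.0831, 0.154]
tool_rot: [0.001, -0.012, 1.0, 0.0]
contact_force: [0.8, 0.8, -1.3]
gripper_width: 0.473
grasp_force: 61.4
[0.5319 0.0831 0.154 ] [ 0.0013 -0.0123  0.9999  0.    ]
(array([-0.00051589, -0.00061086,  0.06376885]), array([0.53181714, 0.08299486, 0.15376744]))
```

View pics/l_4.png

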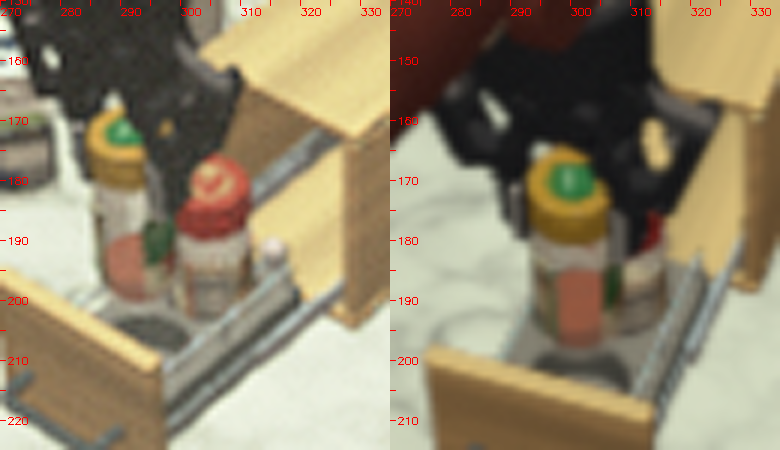

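Red stands upright in the rear well (scene cap 306,183), and yellow hangs over the front well (top cap 299,173). I'll lower it.

In the tool's units: 0.02 m / 0.6 = 0.0333, 0.015 m / 0.6 = 0.025.

```bash
echo '{"plan":[[0, -0.0008, -0.0008, 0.0333, 0, 0, 0], [0, 0, 0, 0.025, 0, 0, 0], [0, 0, 0, 0.0133, 0, 0, 0], [0, 0, 0, 0, 0, 0, 0], [0, 0, 0, 0, 0, 0, 0]]}' > mv.in && python3 shift.py mv.in; echo '{"plan":[[0, 0, 0, 0.0067, 0, 0, 0], [0, 0, 0, 0.0067, 0, 0, 0], [0, 0, 0, 0.0067, 0, 0, 0], [0, 0, 0, 0, 0, 0, 0], [0, 0, 0, 0, 0, 0, 0]]}' > mv.in && python3 shift.py mv.in
```

```text
time: 15.8
tool_pos: [0.5317, 0.0822, 0.1095]
tool_rot: [0.0, -0.012, 1.0, -0.0]
contact_force: [0.7, -0.3, -1.6]
gripper_width: 0.47
grasp_force: 61.3
time: 16.42
tool_pos: [0.5315, 0.0824, 0.0972]
tool_rot: [-0.0, -0.012, 1.0, 0.0]
contact_force: [-0.9, 0.7, -2.0]
gripper_width: 0.469
grasp_force: 61.4
```

In the tool's units: 0.004 m / 0.6 = 0.0067.

```bash
echo '{"plan":[[0, 0, 0, 0.0067, 0, 0, 0], [0, 0, 0, 0.0067, 0, 0, 0], [0, 0, 0, 0.0067, 0, 0, 0], [0, 0, 0, 0, 0, 0, 0], [0, 0, 0, 0, 0, 0, 0]]}' > mv.in && python3 shift.py mv.in
```

```text
time: 17.05
tool_pos: [0.5314, 0.0825, 0.0852]
tool_rot: [-0.0, -0.012, 1.0, 0.0]
contact_force: [0.5, 1.6, -1.9]
gripper_width: 0.47
grasp_force: 61.4
```

In the tool's units: 0.002 m / 0.6 = 0.0033.

```bash
echo '{"plan":[[0, 0, 0, 0.0033, 0, 0, 0], [0, 0, 0, 0.0033, 0, 0, 0], [0, 0, 0, 0, 0, 0, 0], [0, 0, 0, 0, 0, 0, 0]]}' > mv.in && python3 shift.py mv.in
```

```text
time: 17.55
tool_pos: [0.5321, 0.0824, 0.0821]
tool_rot: [0.001, -0.012, 1.0, -0.0]
contact_force: [0.1, 1.3, 3.7]
gripper_width: 0.468
grasp_force: 61.7
```

```bash
echo '{"plan":[[1, 0, 0, 0, 0, 0, 0], [1, 0, 0, 0, 0, 0, 0], [1, 0, 0, 0, 0, 0, 0], [1, 0, 0, 0, 0, 0, 0]]}' > mv.in && python3 shift.py mv.in|tail -2;echo '{"plan":[[1, 0, 0, -0.0333, 0, 0, 0], [1, 0, 0, -0.0833, 0, 0, 0], [1, 0, 0, -0.0833, 0, 0, 0], [1, 0, 0, 0, 0, 0, 0], [1, 0, 0, 0, 0, 0, 0]]}' > mv.in && python3 shift.py mv.in; python3 look.py 5; echo '{"plan":[[0, 0.0833, 0, 0, 0, 0, 0], [0, 0.0817, 0, 0, 0, 0, 0], [0, 0, 0, 0, 0, 0, 0], [0, 0, 0, 0, 0, 0, 0], [0, 0, 0, 0, 0, 0, 0]]}' > mv.in && python3 shift.py mv.in; python3 -c "
from h import *
print(tool([.435,.0805,.087])[:2])"
```

```text
gripper_width: 1.005
grasp_force: 0.0
time: 18.68
tool_pos: [0.5316, 0.0823, 0.2022]
tool_rot: [0.001, -0.012, 1.0, -0.0]
contact_force: [0.1, 0.5, -1.1]
gripper_width: 0.999
grasp_force: 0.0
[0.5316 0.0823 0.2022] [ 6.000e-04 -1.210e-02  9.999e-01 -0.000e+00]
time: 19.4
tool_pos: [0.4333, 0.0799, 0.2012]
tool_rot: [-0.0, -0.012, 1.0, -0.0]
contact_force: [0.4, 1.2, 0.9]
gripper_width: 0.003
grasp_force: 0.0
(array([-0.00176613,  0.00059814,  0.11424603]), array([0.43330321, 0.07986403, 0.20124688]))
```

View pics/l_5.png

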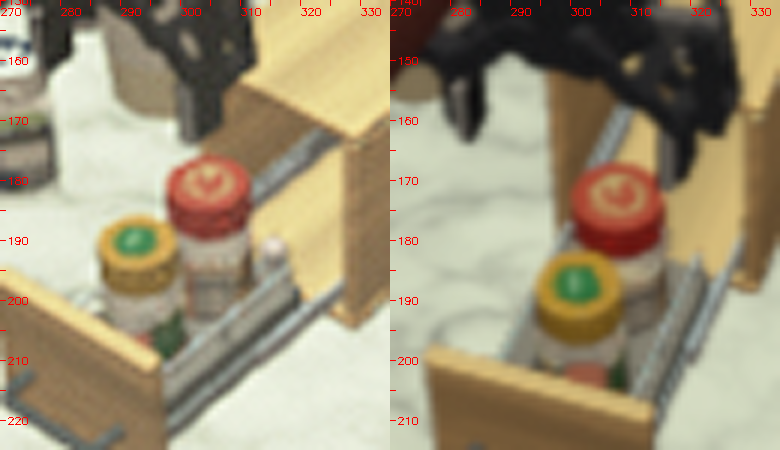

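Both jars stand upright and seated: yellow cap at scene (293,190), red cap at (304,181), with their tops about level. Next I push the tray.

In the tool's units: 0.05 m / 0.6 = 0.0833, 0.04 m / 0.6 = 0.0667.

```bash
echo '{"plan":[[0, 0, 0.0017, 0.0833, 0, 0, 0], [0, 0, 0, 0.0667, 0, 0, 0], [0, 0, 0, 0.04, 0, 0, 0], [0, 0, 0, 0, 0, 0, 0], [0, 0, 0, 0, 0, 0, 0]]}' > mv.in && python3 shift.py mv.in; echo '{"plan":[[0, -0.0133, 0, 0, 0, 0, 0], [0, -0.0133, 0, 0, 0, 0, 0], [0, -0.0133, 0, 0, 0, 0, 0], [0, -0.0133, 0, 0, 0, 0, 0], [0, -0.0133, 0, 0, 0, 0, 0]]}' > mv.in && python3 shift.py mv.in; echo '{"plan":[[0, -0.0167, 0, 0, 0, 0, 0], [0, -0.0167, 0, 0, 0, 0, 0], [0, -0.0167, 0, 0, 0, 0, 0], [0, -0.0167, 0, 0, 0, 0, 0], [0, -0.0167, 0, 0, 0, 0, 0]]}' > mv.in && python3 shift.py mv.in
```

```text
time: 20.02
tool_pos: [0.4338, 0.0809, 0.0885]
tool_rot: [0.001, -0.012, 1.0, 0.0]
contact_force: [0.3, 0.2, 0.0]
gripper_width: 0.005
grasp_force: 0.0
time: 20.65
tool_pos: [0.4727, 0.0819, 0.0872]
tool_rot: [-0.001, -0.012, 1.0, -0.0]
contact_force: [-0.8, 0.6, 0.7]
gripper_width: 0.001
grasp_force: 0.5
time: 21.28
tool_pos: [0.5231, 0.083, 0.0871]
tool_rot: [-0.0, -0.012, 1.0, -0.0]
contact_force: [-1.9, -0.7, 0.8]
gripper_width: 0.0
grasp_force: 0.9
```

In the tool's units: -0.01 m / 0.6 = -0.0167.

```bash
echo '{"plan":[[0, -0.0167, 0, 0, 0, 0, 0], [0, -0.0167, 0, 0, 0, 0, 0], [0, -0.0167, 0, 0, 0, 0, 0], [0, -0.0167, 0, 0, 0, 0, 0], [0, -0.0167, 0, 0, 0, 0, 0]]}' > mv.in && python3 shift.py mv.in; echo '{"plan":[[0, -0.0133, 0, 0, 0, 0, 0], [0, -0.0133, 0, 0, 0, 0, 0], [0, -0.0133, 0, 0, 0, 0, 0], [0, -0.0133, 0, 0, 0, 0, 0], [0, -0.0067, 0, 0, 0, 0, 0]]}' > mv.in && python3 shift.py mv.in; echo '{"plan":[[0, -0.005, 0, 0, 0, 0, 0], [0, -0.005, 0, 0, 0, 0, 0], [0, -0.005, 0, 0, 0, 0, 0], [0, -0.005, 0, 0, 0, 0, 0]]}' > mv.in && python3 shift.py mv.in
```

```text
time: 21.9
tool_pos: [0.5732, 0.0843, 0.0874]
tool_rot: [0.0, -0.012, 1.0, -0.0]
contact_force: [-2.2, -1.3, -0.2]
gripper_width: -0.0
grasp_force: 0.8
time: 22.52
tool_pos: [0.6085, 0.0853, 0.0874]
tool_rot: [-0.001, -0.012, 1.0, 0.0]
contact_force: [-9.3, -0.2, 6.4]
gripper_width: -0.002
grasp_force: 4.7
time: 23.02
tool_pos: [0.6212, 0.0857, 0.0876]
tool_rot: [0.001, -0.012, 1.0, 0.0]
contact_force: [0.8, -0.3, -0.5]
gripper_width: 0.001
grasp_force: 0.0
```

In the tool's units: -0.002 m / 0.6 = -0.0033.

```bash
echo '{"plan":[[0, -0.0033, 0, 0, 0, 0, 0], [0, -0.0033, 0, 0, 0, 0, 0], [0, 0, 0, 0, 0, 0, 0]]}' > mv.in && python3 shift.py mv.in; echo '{"plan":[[0, 0.0333, 0, 0, 0, 0, 0], [0, 0.0833, 0, 0, 0, 0, 0], [0, 0.0667, 0, 0, 0, 0, 0], [0, 0, 0, -0.0833, 0, 0, 0], [0, 0, 0, 0, 0, 0, 0]]}' > mv.in && python3 shift.py mv.in; python3 look.py 6
python3 - <<'E'
from h import *
# compare tray: panel top outer corners predicted at home
a=.0235;x,y=.6428,.0851
for n in P:
    print(n,[proj(n,[x-d*np.cos(a)-s*.056*-np.sin(a)*-1,y-d*np.sin(a)+s*.056*np.cos(a),.104])[0].round(1) for d in(.010,.02) for s in(1,-1)])
a=cv2.imread("pics/scene_6.png")[140:290,220:380];b=cv2.imread("pics/top_6.png")[100:250,200:360]
cv2.imwrite("pics/fin.png",cv2.resize(np.hstack([a,b]),None,fx=2.5,fy=2.5,interpolation=cv2.INTER_CUBIC))
E
```

```text
time: 23.4
tool_pos: [0.6221, 0.0857, 0.0874]
tool_rot: [-0.004, -0.012, 1.0, -0.0]
contact_force: [-12.1, -0.3, 7.3]
gripper_width: 0.0
grasp_force: 6.0
time: 24.02
tool_pos: [0.5173, 0.0832, 0.1418]
tool_rot: [0.005, -0.012, 1.0, 0.0]
contact_force: [1.1, -0.8, 0.4]
gripper_width: 0.001
grasp_force: 0.0
[0.5173 0.0832 0.1418] [ 4.800e-03 -1.220e-02  9.999e-01  1.000e-04]
scene [array([300.3, 170.9]), array([327.2, 184.7]), array([298.4, 172.4]), array([325.3, 186.3])]
top [array([295.2, 161.4]), array([331.2, 170.2]), array([294. , 163.7]), array([330.2, 172.6])]
```

View pics/fin.png

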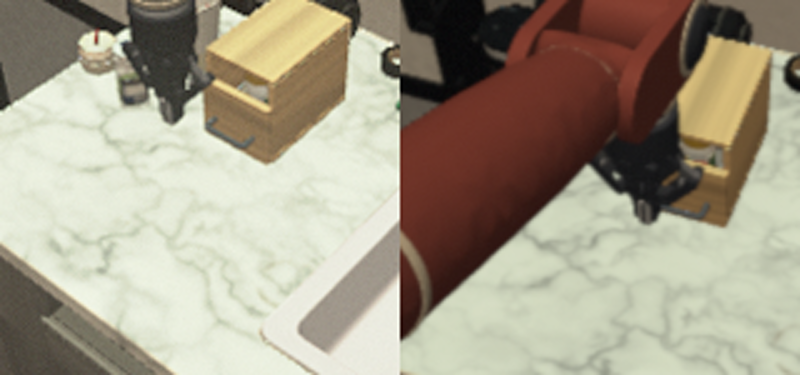

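The tray is flush and home: the panel sits at scene (315,175), and the end stop was felt with 12 N at 0.622. The bystanders have not moved and the arm is clear, so I'm handing in.

In the tool's units: -0.02 m / 0.6 = -0.0333.

```bash
echo '{"plan":[[0, 0, 0, -0.0333, 0, 0, 0], [0, 0, 0, 0, 0, 0, 0], [0, 0, 0, 0, 0, 0, 0]]}' > mv.in && python3 shift.py mv.in|head -2; python3 -c "
from plant import manip
print(manip.job_done())"
```

```text
time: 24.5
tool_pos: [0.5147, 0.0829, 0.1572]
the job is handed in; nothing more can be done
None
```

I put the red jar in the rear well and the yellow jar in the front well, then pushed the rack home past its catch to the end stop. I handed the job in at about 24.5 s; no verdict came back. I saw both jars upright before the push but could not see them inside the housing afterwards. In the last picture the herb jar and timer looked unmoved, but the arm mostly hid the cup.

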